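# Set the light iris to its long scale mark

## Robot

A 6-joint arm with a two-finger parallel gripper is mounted at the origin on the work surface. World frame = base frame: x ahead of the robot, y to its left, z up, the work surface at z = 0. Lengths are in m, angles in rad, forces in N, time in s.
With the tool pointing down it reaches from about 0.325 to 0.875 m from the base axis. Payload 4.4 kg.
Tool frame: the origin (TCP) lies midway between the tips of the shut fingers; the grasp point (between the pads) lies 19 mm behind it; z points along the fingers, y is the line along which they close (so a half turn about z gives the same grasp; the last joint's range is limited). The gripper opens to 85 mm and grips with 20 to 120 N. Pads are 22 mm wide; open, the fingers measure 114 mm over their backs; the gripper's body (76 mm by 85 mm) begins 54 mm behind the grasp point. The pads swing forward as they close: fully open they stand 13 mm farther back than shut.
Start: joints at [-1.27, 0.207, 1.542, -0, 1.393, -0.15], TCP at [0.251, -0.518, 0.231] pointing down, gripper open.
Joint ranges: [-2.73, 2.73], [-0.86, 2.22], [0.23, 2.46], [-1.11, 4.25], [0.08, 2.63], [-2.82, 2.82]. Speed limits (rad/s): [2.79, 2.79, 3.14, 3.14, 3.14, 3.14].

## Interface

Orientations are given as a unit quaternion [x, y, z, w].
In Python, from bench import robot gives the robot as it stands. The module is installed in compiled form; this text tells all that it offers.
- The arm moves only by the tool play_rows, never from a script. Its argument "steps" is a list that holds one entry, the list of rows, each a list of 5 numbers: the shift along the tool's x, y, z in m, then the turn about the tool's z in degrees, then the closure in counts, from 0 (fully open) to 255 (shut). A call has 1 to 10 rows; each row is the pose to reach, as a shift and turn from the pose commanded when the call began, along the tool's axes at that moment; what a row does not reach only later rows make up. A row lasts 1/12 s, in which the tool goes at most 41.7 mm and 7.16 degrees, less where a joint would pass 70% of its speed; a pose out of reach is approached as far as the arm can. A call with a gripper value outside its range is refused whole. The fingers move at their own pace and stop on an object; the grip force is fixed at half the most. Time passes only in rows, so rows that repeat a pose let the fingers close. It gives the time, the measured TCP pose, the force, the opening and the grip force at its end, in the units of the state.
- robot.sense(): the state, without advancing time (a new reading comes with each control period).
- robot.capture(name): name is "scene" or "top" or "wrist"; returns a dict with "pixels" (384x512x3 uint8, blue, green, red), "intrinsics" (3x3 intrinsics, pixels), "world_to_cam" (4x4, takes a point from world to camera coordinates). Camera axes: x right, y down, z forward; pixel columns grow to the right and rows downward; lengths in m; the calibration is good to about 2 mm. A picture is of the moment at which its call begins. There is no depth.
- robot.close_job(): hands the job in; it is judged then, once.
The state is a dict: "time": time; "joint_pos": joint angles; "dq": joint speeds; "tau": joint torques, N m; "eef_pos": TCP position; "ee_rot": TCP orientation; "ft_force": force on the tool from outside, world axes, zero at the start; "torque": the same for the moment, N m; "gripper_width": finger opening in m; "grasp_force": force on a finger pad.
Only numpy, scipy, OpenCV 4.12 (cv2) and the standard library are available. Lean on these libraries where they do the work, as an engineer would, in place of code of your own. Each camera call takes 0.05 s, during which the arm holds its last target. There are 200 camera calls.

## Task

Set the iris diaphragm on the white board for backlit inspection: with a fingertip, push the upright post of its lever around the arc until the pointer on the lever's end stands at the one long mark of the scale, then let go and move clear. Only push the post, do not pinch it between the fingers, and leave the glue bottle, the jar of sticks, the capped pot and the vial standing where they are.

Things in the scene. Friction and masses are not known exactly. Their poses are not given: they have to be found in the camera images.
- iris_axis (a point): the vertical turning axis of the iris, at the level of the white board's top (35 mm above the table). The iris is a fixed black round housing, 114 mm across and 16 mm high, lying on the board; on it turns a grey ring 110 mm across, its top 24 mm above the board, with dark steel blades showing in its 58 mm opening. The housing's position and turn differ from start to start. z of this point is up
- ring (a joint): angle of the ring with its lever, rad, growing counter-clockwise seen from above, between stops at -1.25 and +1.25 (0: lever along the housing's own -x, its near side). Steady light friction: about 1.5 N at the post moves it; no spring, it stops and stays wherever it is left. At the start the lever always stands counter-clockwise (seen from above) of the long mark by 0.45 rad or more; the stops are not near the mark
- post_top (a point): centre of the top of the lever's upright steel post, 78 mm from the axis; the post is 14 mm square (sides radial and tangential) and 36 mm tall. Its foot, on the 14 mm wide lever arm, is 24 mm above the board, its top 60 mm; around it is free space. Its clockwise and counter-clockwise halves are ring_c3 and ring_c2: pressing both sides at once, as between two fingers, is a pinch
- pointer (a point): tip of the thin pointer on the lever's outer end, 96 mm from the axis on the same radius as the post, 10 mm above the board; it turns with the ring
- long_mark (a point): inner end of the long mark of the scale, 96 mm from the axis, at the pointer's height: where the pointer's tip must come. The scale is a flat white arc lying fixed on the board outside the lever's sweep, 97 to 130 mm from the axis, 5 mm high, with seven black radial marks 0.20 rad apart: six short ones (9 mm) and the long, thicker one (30 x 5 mm) in the middle
- glue: bystander: loose glue bottle with a tall blue cap, 34 mm across, 98 mm tall; origin at the centre of its underside, z up
- stick_jar: bystander: loose clear jar of wooden sticks with a white lid, 49 mm across, 84 mm tall; origin at the centre of its underside, z up
- cap_pot: bystander: loose low white pot with two tube fittings on top, 50 mm across, 76 mm tall; origin at the centre of its underside, z up
- vial: bystander: loose clear vial standing on its white cap, 37 mm across, 66 mm tall; origin at the centre of its underside, z up

How it is judged:
By the outcome, as a careful person would: the job done as asked, in the order asked, and still so for the second after the job is handed in, with the robot touching nothing.
It also fails if it takes over 42 s, if anything falls off the work surface, if the arm or the gripper's body presses on something with over 40 N, if the wrist force passes 120 N, or if a joint passes its speed limit or range.

## Working session

There is one attempt and no reset: what is moved stays moved. The work goes in short steps, Python scripts to look and compute and a tool call to move; the robot and the scene stay as the last step left them, time stands still between calls to the robot, and variables do not carry over. Pictures are saved under pics/ and viewed, at most 11 in all, crops included, and the job is handed in when it is done.

Besides the shell and the picture viewer there is one more tool, called as name([rows], argument=value, ...), one row to a line, values as JSON. play_rows: Moves the arm, as the interface text tells. Its arguments: {"type":"object","properties":{"steps":{"type":"array"}},"required":["steps"]}

```bash
mkdir -p pics; cat > h.py <<'E'
import numpy as np,cv2
from bench import robot
def cap(n,f=None):
    c=robot.capture(n)
    if f: cv2.imwrite('pics/'+f,c['pixels'])
    return c
def ray(c,u,v,z):
    K=np.array(c['intrinsics']);T=np.array(c['world_to_cam']);R=T[:3,:3];t=T[:3,3]
    o=-R.T@t;d=R.T@np.linalg.inv(K)@np.array([u,v,1.])
    return o+d*(z-o[2])/d[2]
def proj(c,p):
    K=np.array(c['intrinsics']);T=np.array(c['world_to_cam'])
    q=K@(T[:3,:3]@np.array(p)+T[:3,3]);return q[:2]/q[2]
E
python3 - <<'E'
from h import *
for n in('top','scene'):
    c=cap(n,n+'1.png');np.savez(n+'1.npz',**c);print(n,np.round(c['world_to_cam'],3).tolist(),np.round(c['intrinsics'],1).tolist())
s=robot.sense();print(s['time'],s['eef_pos'],s['ee_rot'],s['gripper_width'])
E
```

```text
top [[0.023, -1.0, 0.007, -0.03], [-0.984, -0.024, -0.177, 0.609], [0.177, -0.003, -0.984, 1.04], [0.0, 0.0, 0.0, 1.0]] [[471.2, 0.0, 252.5], [0.0, 471.2, 190.7], [0.0, 0.0, 1.0]]
scene [[-0.255, 0.967, -0.014, 0.153], [0.716, 0.179, -0.675, -0.397], [-0.65, -0.182, -0.738, 1.267], [0.0, 0.0, 0.0, 1.0]] [[399.5, 0.0, 258.4], [0.0, 399.5, 191.5], [0.0, 0.0, 1.0]]
0.1 [ 0.25030368 -0.51688778  0.23022244] [ 9.74700825e-01  2.23511046e-01 -7.94929136e-05 -1.05273699e-03] 0.08568166432859703
```

View pics/top1.png

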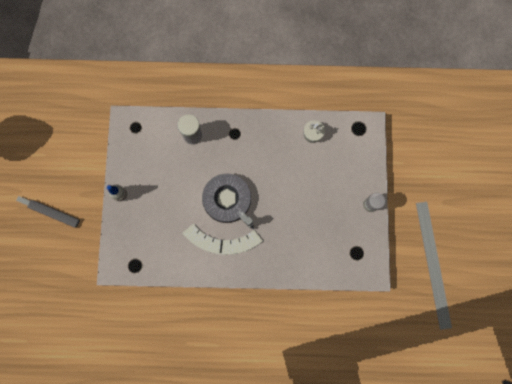

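View pics/scene1.png

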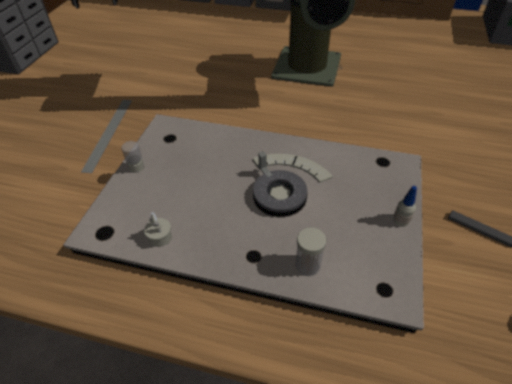

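The top view shows the iris at about (228,198), the post near (248,218) and the long mark near (221,246). The lever is counter-clockwise of the mark, and the bystanders are well away. Next I'll take a zoomed crop and rough numbers.

```bash
python3 - <<'E'
from h import *
c=dict(np.load('top1.npz'));im=c['pixels']
cr=im[165:265,170:280];cv2.imwrite('pics/crop1.png',cv2.resize(cr,None,fx=6,fy=6,interpolation=cv2.INTER_CUBIC)[:600])
g=cv2.cvtColor(im,cv2.COLOR_BGR2GRAY);hsv=cv2.cvtColor(im,cv2.COLOR_BGR2HSV)
# dark ring blob
m=np.zeros_like(g);m[165:225,195:260]=(g[165:225,195:260]<105)*255
cs,_=cv2.findContours(m.astype(np.uint8),0,2);k=max(cs,key=cv2.contourArea)
print('ring',cv2.minEnclosingCircle(k),cv2.fitEllipse(k))
print('center rough',ray(c,227.5,198,.059),'mark',ray(c,221,240,.045),ray(c,221,252,.04),'post',ray(c,247,217,.095))
for n,u,v in(('glue',115,190),('jar',189,122),('vial',376,201)):print(n,ray(c,u,v,.1)[:2])
E
```

```text
ring ((232.8299560546875, 204.28871154785156), 32.762977600097656) ((230.1445770263672, 197.4652557373047), (47.31244659423828, 58.502967834472656), 94.46615600585938)
center rough [0.58991396 0.04182327 0.059     ] mark [0.4940647  0.05431162 0.045     ] [0.46693067 0.05366537 0.04      ] post [ 0.54250899 -0.00448879  0.095     ]
glue [0.59524631 0.28995549]
jar [0.7567759  0.13321098]
vial [ 0.58438873 -0.28989041]
```

View pics/crop1.png

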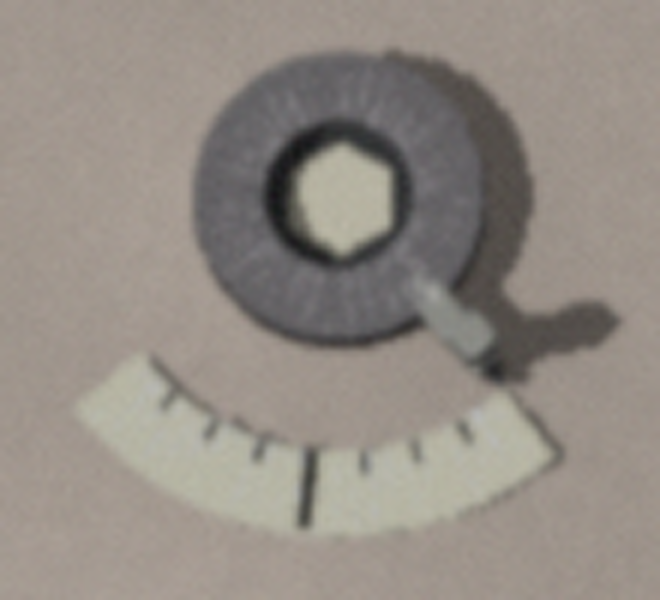

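The crop shows the ring centred at crop (338,197). The long mark runs from (314,450) to (305,525), the post top is at about (478,330), and the pointer tip is at about (505,378). Now I'll compute the approach.

```bash
cat >> h.py <<'E'
from scipy.spatial.transform import Rotation as Ro
def rel(p,th):
    """shift in tool axes and turn (deg) to bring TCP to p with tool x at heading th (rad), tool down"""
    s=robot.sense();R=Ro.from_quat(s['ee_rot']).as_matrix()
    h=np.arctan2(R[1,0],R[0,0]);return np.round(R.T@(np.array(p)-s['eef_pos']),4),round(np.degrees(h-th),1)
E
python3 - <<'E'
from h import *
c=dict(np.load('top1.npz'))
P=lambda x,y,z:ray(c,170+x/6-.4,165+y/6-.4,z)
A=P(338,197,.059);m1=P(314,450,.04);m2=P(305,525,.04);po=P(478,330,.095);pt=P(505,378,.045)
for n,p in zip(('A','m1','m2','post','ptr'),(A,m1,m2,po,pt)):
    d=p-A;print(n,p.round(4),'r',np.hypot(*d[:2]).round(4),'ang',np.degrees(np.arctan2(d[1],d[0]))%360)
d=(po-A)[:2];a=np.arctan2(d[1],d[0]);th=a-np.pi
q=A[:2]+.078*np.array([np.cos(a),np.sin(a)])+.05*np.array([-np.sin(a),np.cos(a)])
print(q,rel([*q,.2],th))
E
```

```text
A [0.5912 0.0455 0.059 ] r 0.0 ang 0.0
m1 [0.4954 0.0525 0.04  ] r 0.096 ang 175.80675460912545
m2 [0.4667 0.055  0.04  ] r 0.1248 ang 175.64352048087156
post [ 0.5368 -0.0096  0.095 ] r 0.0774 ang 225.42654449224082
ptr [ 0.5244 -0.0203  0.045 ] r 0.0938 ang 224.59429581067715
[ 0.57202614 -0.04517839] (array([ 0.4951, -0.2843,  0.031 ]), np.float64(340.4))
```

play_rows([
  [[0.035,-0.02,0,-4,255],[0.07,-0.04,0.01,-8,255],[0.105,-0.06,0.01,-12,255],[0.14,-0.08,0.01,-16,255],[0.174,-0.1,0.01,-20,255],[0.209,-0.12,0.01,-20,255],[0.244,-0.14,0.01,-20,255],[0.279,-0.16,0.01,-20,255],[0.314,-0.18,0.01,-20,255],[0.348,-0.2,0.01,-20,255]],
])

```text
time: 0.93
eef_pos: [0.4771, -0.1839, 0.221]
ee_rot: [0.921, 0.389, -0.0, -0.0]
ft_force: [0.8, -0.8, -0.4]
gripper_width: -0.0
grasp_force: 0.0
```

```bash
python3 - <<'E'
from h import *
print(robot.sense()['eef_pos'],rel([.572,-.0452,.2],np.radians(45.2)))
E
```

```text
[ 0.4771314  -0.18385155  0.22095727] (array([ 0.1656, -0.0285,  0.021 ]), np.float64(0.6))
```

play_rows([
  [[0.035,-0.006,0.005,0,255],[0.07,-0.012,0.01,0,255],[0.105,-0.018,0.02,0,255],[0.14,-0.024,0.04,0,255],[0.165,-0.028,0.07,0,255],[0.165,-0.028,0.1,0,255],[0.165,-0.028,0.12,0,255],[0.165,-0.028,0.12,0,255],[0.165,-0.028,0.12,0,255]],
])

```text
time: 1.68
eef_pos: [0.57, -0.0476, 0.0996]
ee_rot: [0.921, 0.389, -0.002, -0.001]
ft_force: [-1.1, 0.3, 0.7]
gripper_width: 0.0004
grasp_force: 0.0
```

```bash
python3 - <<'E'
from h import *
print(robot.sense()['eef_pos'])
for n in ('wrist','top'):
    c=cap(n);np.savez(n+'2.npz',**c)
    im=c['pixels']
    if n=='top':im=cv2.resize(im[165:265,170:280],None,fx=3.84,fy=3.84,interpolation=cv2.INTER_CUBIC)
    else: im=cv2.resize(im,(370,278));w=im;continue
    im=im[:384]
    w=cv2.copyMakeBorder(w,0,im.shape[0]-278,0,0,0)
    cv2.imwrite('pics/b2.png',np.hstack([w,im])[:, :800])
E
```

```text
[ 0.56996251 -0.04756835  0.0995841 ]
```

View pics/b2.png

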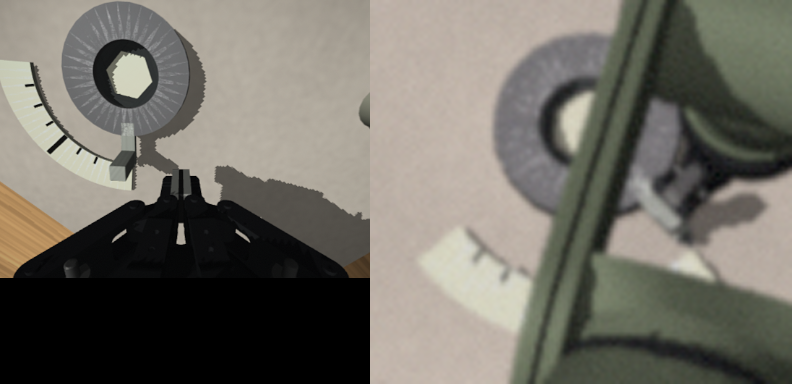

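The wrist view (left) shows the post at about (118,172) and the shut fingertips at (180,185), on its counter-clockwise side. The long mark at (57,145) and the scale are also in view. I'll descend and compute the arc.

play_rows([
  [[0,0,0.01,0,255],[0,0,0.022,0,255],[0,0,0.022,0,255],[0,0,0.022,0,255]],
])

```text
time: 2.12
eef_pos: [0.5705, -0.0481, 0.0784]
ee_rot: [0.921, 0.389, -0.001, -0.001]
ft_force: [0.6, -0.2, -0.9]
gripper_width: 0.0001
grasp_force: 0.0
```

```bash
cat >> h.py <<'E'
A=np.array([.5912,.0455])
def tgt(deg,e,z=.077):
    a=np.radians(deg);r=np.array([np.cos(a),np.sin(a)]);t=np.array([-r[1],r[0]])
    return rel([*(A+.078*r+e*t),z],a-np.pi)
E
python3 - <<'E'
from h import *
print(robot.sense()['eef_pos'])
for d,e in ((225,.035),(225,.025),(225,.02),(222,.017),(219,.017),(216,.017),(213,.017),(210,.017),(207,.017),(204,.017)): print(d,*tgt(d,e))
E
```

```text
[ 0.57050979 -0.04810557  0.07837152]
225 [ 0.0031 -0.0165  0.0014] 0.8
225 [ 0.0032 -0.0265  0.0014] 0.8
225 [ 0.0033 -0.0315  0.0014] 0.8
222 [ 0.0026 -0.0386  0.0014] 3.8
219 [ 0.0021 -0.0428  0.0014] 6.8
216 [ 0.0018 -0.0469  0.0015] 9.8
213 [ 0.0017 -0.0511  0.0015] 12.8
210 [ 0.0019 -0.0553  0.0015] 15.8
207 [ 0.0022 -0.0595  0.0015] 18.8
204 [ 0.0028 -0.0636  0.0015] 21.8
```

play_rows([
  [[0.003,-0.0165,0,1,255],[0.003,-0.0265,0,1,255],[0.003,-0.0315,0,1,255],[0.0025,-0.0385,0,4,255],[0.002,-0.043,0,7,255],[0.002,-0.047,0,10,255],[0.002,-0.051,0,13,255],[0.002,-0.0555,0,16,255],[0.002,-0.0595,0,19,255],[0.003,-0.0635,0,22,255]],
])

```text
time: 2.95
eef_pos: [0.528, -0.0023, 0.0796]
ee_rot: [0.979, 0.206, 0.0, 0.001]
ft_force: [-0.5, -2.1, -0.2]
gripper_width: -0.0004
grasp_force: 1.0
```

```bash
python3 - <<'E'
from h import *
c=cap('wrist','w3.png');np.savez('w3.npz',**c)
s=robot.sense();print(s['eef_pos'],s['ft_force'])
for d in range(201,185,-3): print(d,*tgt(d,.017))
E
```

```text
[ 0.52755396 -0.0015482   0.07950311] [ 0.52378492 -1.3613118   1.35587725]
201 [-0.0015 -0.0042  0.0025] 2.7
198 [-0.0021 -0.0083  0.0025] 5.7
195 [-0.0025 -0.0125  0.0025] 8.7
192 [-0.0027 -0.0167  0.0025] 11.7
189 [-0.0026 -0.0208  0.0025] 14.7
186 [-0.0023 -0.025   0.0025] 17.7
```

View pics/w3.png

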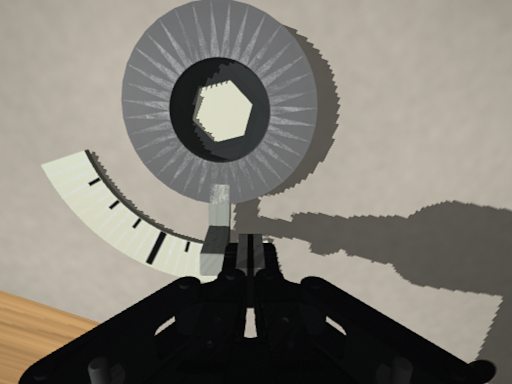

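Wrist view: the finger is in contact with the post, whose top is at about (211,264) with the lever arm root at (220,188). The long mark runs from (163,233) to (150,263).

```bash
python3 - <<'E'
from h import *
c=dict(np.load('w3.npz'))
g=cv2.cvtColor(c['pixels'],cv2.COLOR_BGR2GRAY)
A2=ray(c,219.5,102,.059)
for n,u,v,z in (('root',220,188,.059),('post',211,264,.095),('mark',163,234,.04),('markout',150,263,.04)):
    p=ray(c,u,v,z);d=p[:2]-A2[:2];d1=p[:2]-A;print(n,p.round(4),np.hypot(*d).round(4),np.degrees(np.arctan2(d[1],d[0]))%360,np.hypot(*d1).round(4),np.degrees(np.arctan2(d1[1],d1[0]))%360)
print(A2)
E
```

```text
root [0.5464 0.0267 0.059 ] 0.0519 202.02316023628774 0.0486 202.79476440370985
post [0.5157 0.0158 0.095 ] 0.0844 201.06254436696025 0.0811 201.48608686056394
mark [0.4891 0.0521 0.04  ] 0.1055 176.77006224674076 0.1023 176.3134074241802
markout [0.461  0.0536 0.04  ] 0.1337 176.79862352972492 0.1304 176.44130862577373
[0.59450364 0.04612993 0.059     ]
```

```bash
python3 - <<'E'
from h import *
for d in range(199,179,-2): print(d,*tgt(d,.020))
E
```

```text
199 [-0.0022 -0.004   0.0025] 4.7
197 [-0.0026 -0.0067  0.0025] 6.7
195 [-0.0029 -0.0095  0.0025] 8.7
193 [-0.0032 -0.0123  0.0025] 10.7
191 [-0.0033 -0.0151  0.0025] 12.7
189 [-0.0033 -0.0179  0.0025] 14.7
187 [-0.0033 -0.0208  0.0025] 16.7
185 [-0.0031 -0.0236  0.0025] 18.7
183 [-0.0029 -0.0264  0.0025] 20.7
181 [-0.0025 -0.0291  0.0025] 22.7
```

play_rows([
  [[-0.002,-0.004,0.001,4.5,255],[-0.0025,-0.0065,0.002,6.5,255],[-0.003,-0.0095,0.002,8.5,255],[-0.003,-0.0125,0.002,10.5,255],[-0.003,-0.015,0.002,12.5,255],[-0.003,-0.018,0.002,14.5,255],[-0.003,-0.021,0.002,16.5,255],[-0.003,-0.0235,0.002,18.5,255],[-0.003,-0.025,0.002,20,255],[-0.003,-0.025,0.002,20,255]],
])

```text
time: 3.83
eef_pos: [0.5159, 0.0198, 0.0779]
ee_rot: [0.999, 0.034, 0.001, 0.0]
ft_force: [0.5, -1.2, 0.4]
gripper_width: 0.0
grasp_force: 0.4
```

```bash
python3 - <<'E'
from h import *
c=cap('wrist');np.savez('w4.npz',**c)
cv2.imwrite('pics/w4.png',cv2.resize(c['pixels'][150:300,130:330],None,fx=4,fy=4,interpolation=cv2.INTER_CUBIC))
s=robot.sense();print(s['eef_pos'],s['ft_force'],s['time'])
E
```

```text
[0.51580339 0.01980179 0.07781903] [ 0.9218349  -2.06419241  0.80892442] 3.8833
```

View pics/w4.png

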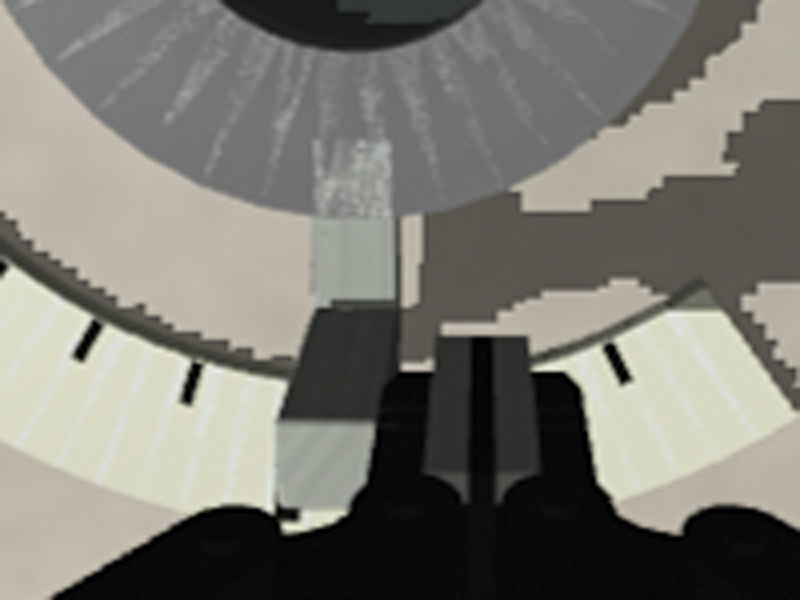

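Wrist crop: the lever arm centre runs from (352,145) to (354,300), and the post top is at about (326,465). The post hides most of the long mark, apart from its outer end at about (288,516). Neighbouring short marks are at (88,340), (190,383) and (618,362).

```bash
python3 - <<'E'
from h import *
c=dict(np.load('w4.npz'))
def f(n,x,y,z):
    p=ray(c,130+x/4-.4,150+y/4-.4,z);d=p[:2]-A;print(n,p.round(4),np.hypot(*d).round(4),(np.degrees(np.arctan2(d[1],d[0]))%360).round(2))
    return p
r=f('root',352,145,.059);e=f('armout',354,300,.059);d=e-r;print('arm dir',np.degrees(np.arctan2(d[1],d[0]))%360)
f('post',326,465,.095)
f('s2',88,340,.04);f('s1',190,383,.04);f('R',618,362,.04);f('Lend',288,516,.04)
# line of arm edges
for x0,x1 in((314,313),(391,394)):
    p=ray(c,130+x0/4-.4,150+142/4-.4,.059);q=ray(c,130+x1/4-.4,150+300/4-.4,.059);d=q-p;print(np.degrees(np.arctan2(d[1],d[0]))%360)
E
```

```text
root [0.5449 0.0418 0.059 ] 0.0464 184.59
armout [0.5182 0.0407 0.059 ] 0.0731 183.8
arm dir 182.43693867003674
post [0.5105 0.0402 0.095 ] 0.0809 183.73
s2 [0.4977 0.0917 0.04  ] 0.1043 153.71
s1 [0.49   0.0729 0.04  ] 0.1049 164.88
R [ 0.4998 -0.0074  0.04  ] 0.1056 210.06
Lend [0.4616 0.054  0.04  ] 0.1299 176.23
180.75205215851162
183.42056696564762
```

```bash
python3 - <<'E'
from h import *
s=robot.sense()
# contact offset from measured pose
a=np.radians(183.8);t=np.array([-np.sin(a),np.cos(a)]);r=np.array([np.cos(a),np.sin(a)])
e=(s['eef_pos'][:2]-A)@t;print('e',e,(s['eef_pos'][:2]-A)@r)
for d in (182,180.5,179.5,178.5,177.5,176.5): print(d,*tgt(d,e))
E
```

```text
e 0.02064488546632529 0.07693396489735765
182 [-0.0017 -0.0025  0.0008] 1.9
180.5 [-0.0021 -0.0045  0.0008] 3.4
179.5 [-0.0024 -0.0059  0.0008] 4.4
178.5 [-0.0026 -0.0073  0.0008] 5.4
177.5 [-0.0028 -0.0087  0.0008] 6.4
176.5 [-0.003  -0.0101  0.0008] 7.4
```

Push to about 178°, then back off sideways, rise and look from above.

play_rows([
  [[-0.0015,-0.0025,0,2,255],[-0.002,-0.0045,0,3.5,255],[-0.0025,-0.006,0,4.5,255],[-0.0025,-0.0075,0,5.5,255],[-0.0025,-0.008,0,5.8,255],[-0.0025,-0.008,0,5.8,255],[-0.0025,-0.008,0,5.8,255]],
])

```text
time: 4.47
eef_pos: [0.5122, 0.0278, 0.0773]
ee_rot: [1.0, -0.017, 0.0, -0.0]
ft_force: [0.3, -2.2, 0.3]
gripper_width: 0.0001
grasp_force: 0.6
```

play_rows([
  [[0,0.01,0,0,255],[0,0.04,0,0,255],[0,0.07,0,0,255],[0,0.1,0,0,255],[0,0.1,0,0,255],[0,0.1,0,0,255]],
])

```text
time: 4.97
eef_pos: [0.5082, -0.0736, 0.077]
ee_rot: [1.0, -0.019, -0.0, -0.0]
ft_force: [-0.1, 0.6, -0.3]
gripper_width: 0.0002
grasp_force: 0.0
```

```bash
python3 - <<'E'
from h import *
c=cap('wrist');np.savez('w5.npz',**c);im=c['pixels'][:384,:300]
d=cap('top');np.savez('t5.npz',**d)
t=cv2.resize(d['pixels'][185:260,180:270],None,fx=5,fy=5,interpolation=cv2.INTER_CUBIC)
t=t[:384];cv2.imwrite('pics/w5.png',np.hstack([cv2.copyMakeBorder(t,0,384-t.shape[0],0,0,0),im]))
s=robot.sense();print(s['eef_pos'],s['ft_force'],s['time'])
E
```

```text
[ 0.50808318 -0.07184644  0.0768712 ] [ 0.18894016  0.22602952 -0.09952258] 5.0667
```

View pics/w5.png

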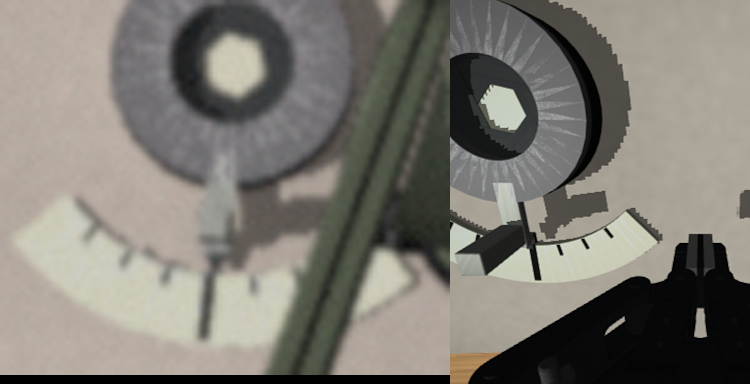

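Both views show the pointer just counter-clockwise of the long mark: pointer at top crop (218,250) and mark at (210,265–338). I'll zoom in.

```bash
python3 - <<'E'
from h import *
w=np.load('w5.npz')['pixels'][215:290,50:120]; t=np.load('t5.npz')['pixels'][215:255,205:245]
cv2.imwrite('pics/z5.png',np.hstack([cv2.resize(w,(420,450),interpolation=2),cv2.resize(t,(380,450),interpolation=2)]))
E
```

```text
(no output)
```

View pics/z5.png

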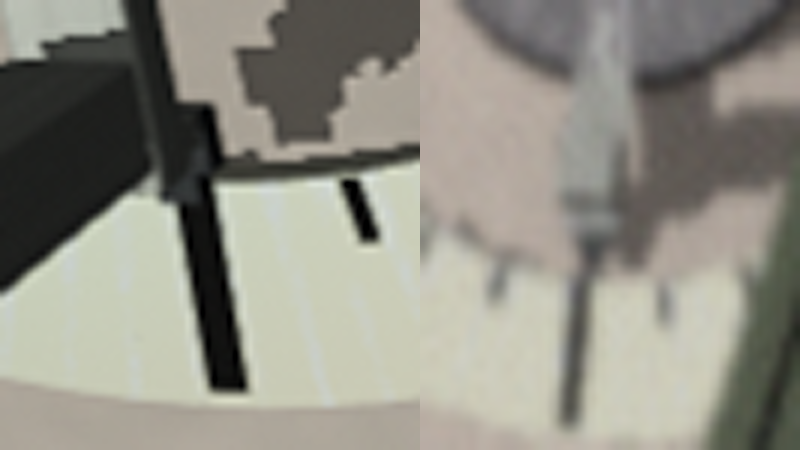

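```bash
python3 - <<'E'
from h import *
w=dict(np.load('w5.npz'));t=dict(np.load('t5.npz'))
W=lambda x,y,z:ray(w,50+(x+.5)/6-.5,215+(y+.5)/6-.5,z)
T=lambda x,y,z:ray(t,205+(x-420+.5)/9.5-.5,215+(y+.5)/11.25-.5,z)
def f(n,p,A=A):
    d=p[:2]-A;print(n,p.round(4),np.hypot(*d).round(4),(np.degrees(np.arctan2(d[1],d[0]))%360).round(2))
f('W mark out',W(228,390,.04));f('W mark in',W(190,205,.04));f('W steel',W(187,185,.045))
f('W blk',W(217,165,.045));f('W blk in',W(200,107,.045))
f('T mark out',T(568,425,.04));f('T mark in',T(578,285,.04));f('T ptr',T(592,240,.045));f('T ptr2',T(586,258,.045))
for a in (176,178,180):
    r=np.array([np.cos(np.radians(a)),np.sin(np.radians(a))])
    for q,z in ((.096,.045),(.087,.045)):
        p=A+q*r;u=proj(w,[*p,z]);v=proj(t,[*p,z]);print(a,q,((u-[50,215])*6).round(0),((v-[205,215])*[9.5,11.25]+[420,0]).round(0))
E
```

```text
W mark out [0.4607 0.0558 0.04  ] 0.1309 175.47
W mark in [0.4882 0.0544 0.04  ] 0.1033 175.09
W steel [0.4938 0.0504 0.045 ] 0.0976 177.1
W blk [0.4963 0.0461 0.045 ] 0.0949 179.61
W blk in [0.5042 0.0464 0.045 ] 0.087 179.42
T mark out [0.4661 0.0556 0.04  ] 0.1255 175.37
T mark in [0.4947 0.0542 0.04  ] 0.0969 174.85
T ptr [0.5036 0.0508 0.045 ] 0.0877 176.52
T ptr2 [0.4999 0.0522 0.045 ] 0.0915 175.83
176 0.096 [167. 171.] [581. 275.]
176 0.087 [154. 104.] [585. 231.]
178 0.096 [195. 171.] [595. 276.]
178 0.087 [180. 104.] [597. 232.]
180 0.096 [222. 171.] [609. 277.]
180 0.087 [205. 104.] [610. 233.]
```

The pointer is about 1.5° short of the mark (roughly 2 mm at the post). I'll nudge it by that amount, relative to the last contact pose.

```bash
python3 - <<'E'
from h import *
p=np.array([.5122,.0278])-A
for d,b in ((-0.0,-.02),(0,-.005),(-.8,0),(-1.5,0)):
    R=Ro.from_euler('z',d,degrees=True).as_matrix()[:2,:2]
    print(*rel([*(A+R@p+[0,b]),.077],np.radians(-1.95+d)))
E
```

```text
[ 0.0013 -0.0797 -0.0001] -0.0
[ 0.0008 -0.0947 -0.    ] -0.0
[ 0.0004 -0.1008 -0.    ] 0.8
[ 1.000e-04 -1.018e-01 -0.000e+00] 1.5
```

play_rows([
  [[0,-0.035,0,0,255],[0,-0.07,0,0,255],[0,-0.09,0,0,255],[0,-0.096,0,0,255],[0,-0.099,0,0,255],[0,-0.1005,0,0.7,255],[0,-0.1015,0,1.3,255],[0,-0.102,0,1.5,255],[0,-0.102,0,1.5,255],[0,-0.102,0,1.5,255]],
])

```text
time: 5.9
eef_pos: [0.5123, 0.0291, 0.0772]
ee_rot: [1.0, -0.031, -0.0, 0.0]
ft_force: [-1.0, -1.0, -1.5]
gripper_width: -0.0003
grasp_force: 0.8
```

play_rows([
  [[0,0.01,0,0,255],[0,0.04,0,0,255],[0,0.07,0,0,255],[0,0.1,0,0,255],[0,0.1,0,0,255],[0,0.1,0,0,255]],
])

```text
time: 6.4
eef_pos: [0.5067, -0.0721, 0.0777]
ee_rot: [0.999, -0.032, 0.001, -0.0]
ft_force: [0.6, -0.4, 1.2]
gripper_width: -0.0003
grasp_force: 0.0
```

```bash
python3 - <<'E'
from h import *
c=cap('wrist');np.savez('w6.npz',**c);d=cap('top');np.savez('t6.npz',**d)
w=c['pixels'][215:290,50:120]; t=d['pixels'][215:255,205:245]
cv2.imwrite('pics/z6.png',np.hstack([cv2.resize(w,(420,450),interpolation=2),cv2.resize(t,(380,450),interpolation=2)]))
print(robot.sense()['eef_pos'])
E
```

```text
[ 0.5062406  -0.07014394  0.07735488]
```

View pics/z6.png

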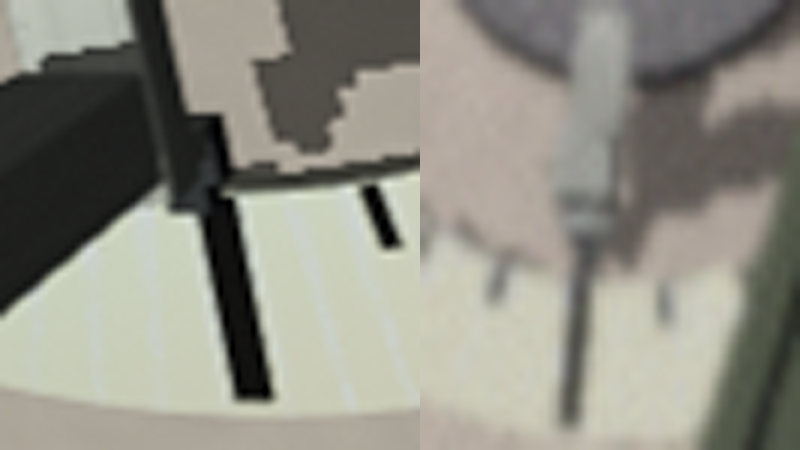

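The top view (right) shows pointer and mark nearly collinear. The wrist view is oblique, so I'll lift and put the wrist camera over the pointer to remove the parallax.

```bash
python3 - <<'E'
from h import *
w=dict(np.load('w6.npz'));T=w['world_to_cam'];R=T[:3,:3];o=-R.T@T[:3,3];print('cam',o,'fwd',R[2],'right',R[0]);print(w['intrinsics'][0])
s=robot.sense();print(s['eef_pos'])
# averaged top
im=np.mean([cap('top')['pixels'].astype(float) for _ in range(12)],0);np.save('t6avg.npy',im)
g=im.mean(2)
for r in range(228,256):print(r,g[r,212:232].round(0).astype(int))
E
```

```text
cam [ 0.58654124 -0.07779072  0.22224131] fwd [-0.31528322  0.02008627 -0.94878503] right [-6.48160185e-02 -9.97897146e-01  4.12494697e-04]
[271.57480378   0.         250.00910359]
[ 0.5062406  -0.07014394  0.07735488]
228 [170 169 169 169 170 168 165 159 155 153 152 151 144 107 109 100  92  91
  91  90]
229 [170 170 170 170 170 165 156 155 155 153 153 154 146 107 112 102  92  91
  91  90]
230 [171 171 170 169 170 166 159 156 156 153 154 155 145 107 116 103  93  91
  91  90]
231 [172 172 170 169 168 167 162 152 148 146 147 149 137 109 128 109  92  90
  90  90]
232 [172 173 171 169 168 168 159 133 117 116 120 123 112 101 127 109  93  91
  91  91]
233 [172 173 172 170 168 168 161 138 116 112 115 110  98  89 107  99  92  96
 105 108]
234 [170 172 172 170 168 167 163 151 140 141 140 128 116  98  94  93  97 114
 138 146]
235 [168 171 171 169 168 167 165 157 136 120 118 110 107  93  90  92 107 140
 159 164]
236 [158 163 162 161 166 168 167 159 136 102  84  85  93  91  90  96 120 155
 166 167]
237 [153 141 135 143 156 162 166 165 148 111  81  87 104 105  96 107 142 163
 166 166]
238 [167 13
[... 854 characters left out ...]
197]
248 [198 198 197 197 199 198 196 176 106  86 153 188 197 199 198 198 199 198
 197 198]
249 [198 197 197 198 199 197 192 163  95  95 166 192 197 199 199 198 198 198
 197 198]
250 [197 196 197 197 198 196 190 155  90 101 173 195 197 198 199 197 197 199
 198 198]
251 [195 196 196 197 196 196 188 150  89 109 176 195 197 198 197 197 198 199
 197 197]
252 [189 189 190 194 195 195 187 151 112 130 182 196 197 199 198 197 197 199
 197 197]
253 [178 178 174 181 186 189 187 174 164 171 189 194 193 193 191 191 194 194
 193 190]
254 [173 171 169 171 176 179 180 179 177 180 184 184 182 175 172 174 180 183
 180 171]
255 [173 171 169 170 171 172 175 174 174 175 177 176 175 170 166 168 172 172
 170 161]
```

```bash
python3 - <<'E'
from h import *
print(rel([.385,-.07,.077],np.radians(-4.3)),rel([.385,.06,.077],np.radians(-4.3)))
E
```

```text
(array([-0.121 ,  0.0075,  0.0003]), np.float64(0.8)) (array([-0.1288, -0.1223,  0.0003]), np.float64(0.8))
```

play_rows([
  [[-0.03,0.002,0,0,255],[-0.07,0.004,0,0,255],[-0.105,0.007,0,0,255],[-0.121,0.0075,0,0.5,255],[-0.123,-0.02,0,0.8,255],[-0.125,-0.06,0,0.8,255],[-0.127,-0.1,0,0.8,255],[-0.129,-0.122,0,0.8,255],[-0.129,-0.122,0,0.8,255],[-0.129,-0.122,0,0.8,255]],
])

```text
time: 7.93
eef_pos: [0.3847, 0.0603, 0.0774]
ee_rot: [0.999, -0.036, 0.0, 0.0]
ft_force: [0.1, -0.5, 0.8]
gripper_width: 0.0001
grasp_force: 0.0
```

```bash
python3 - <<'E'
from h import *
for _ in range(2): c=cap('wrist')
np.savez('w7.npz',**c);T=c['world_to_cam'];print(-T[:3,:3].T@T[:3,3])
u=proj(c,[.495,.053,.045]).astype(int);v=proj(c,[.46,.055,.04]);print(u,v,robot.sense()['eef_pos'])
x0,y0=u[0]-40,max(u[1]-35,0);print(x0,y0)
cv2.imwrite('pics/z7.png',cv2.resize(c['pixels'][y0:y0+75,x0:x0+80],None,fx=8,fy=8,interpolation=2))
E
```

```text
[0.46488907 0.05328425 0.22183159]
[246  48] [247.58976473 110.66008582] [0.3850095  0.05905475 0.07736176]
206 13
```

View pics/z7.png

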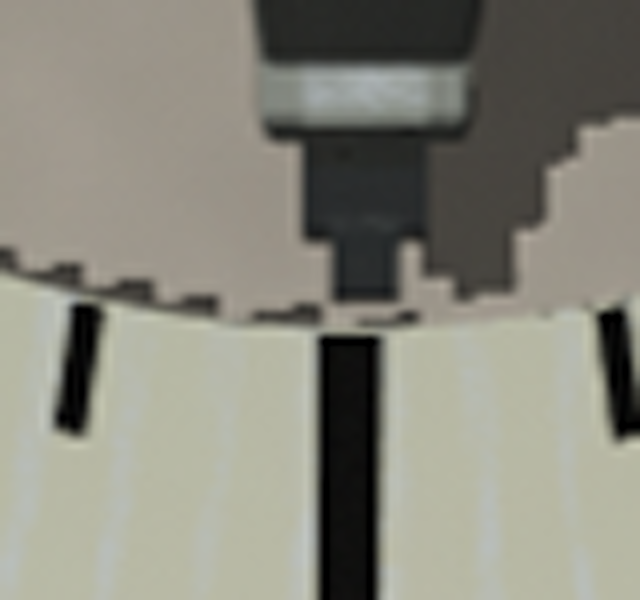

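Looking straight down, the mark centre is at x≈350 and the pointer tip centre at x≈365, with 12 px/mm. That leaves 1.25 mm, or 0.75° counter-clockwise, so I need one more 1.0 mm nudge at the post.

play_rows([
  [[0,0.04,0,0,255],[0,0.08,0,0,255],[0,0.12,0,0,255],[0.03,0.12,0,0,255],[0.07,0.12,0,0,255],[0.11,0.12,0,0,255],[0.13,0.12,0,0,255],[0.13,0.09,0,0,255],[0.13,0.06,0,0,255],[0.1295,0.04,0,0,255]],
])

```text
time: 8.87
eef_pos: [0.5115, 0.0097, 0.0769]
ee_rot: [0.999, -0.039, -0.0, -0.0]
ft_force: [-0.2, 0.5, -1.0]
gripper_width: 0.0003
grasp_force: 0.0
```

play_rows([
  [[0,-0.01,0,0,255],[0,-0.015,0,0,255],[0,-0.018,0,0,255],[0,-0.0195,0,0,255],[0,-0.0205,0,0,255],[0,-0.0208,0,0,255],[0,-0.0208,0,0,255],[0,-0.0208,0,0,255]],
])

```text
time: 9.53
eef_pos: [0.5125, 0.03, 0.0773]
ee_rot: [0.999, -0.038, 0.0, 0.0]
ft_force: [-0.5, -1.9, -0.6]
gripper_width: -0.0001
grasp_force: 0.8
```

play_rows([
  [[0,0.01,0,0,255],[0,0.04,0,0,255],[0,0.08,0,0,255],[0,0.101,0,0,255],[-0.03,0.101,0,0,255],[-0.07,0.101,0,0,255],[-0.11,0.101,0,0,255],[-0.13,0.101,0,0,255],[-0.13,0.07,0,0,255],[-0.13,0.04,0,0,255]],
])

```text
time: 10.37
eef_pos: [0.3787, -0.0003, 0.0773]
ee_rot: [0.999, -0.04, 0.0, -0.0]
ft_force: [0.5, -0.0, -0.5]
gripper_width: 0.0004
grasp_force: 0.0
```

play_rows([
  [[0,-0.03,0,0,255],[0,-0.059,0,0,255],[0,-0.059,0,0,255],[0,-0.059,0,0,255]],
])

```text
time: 10.7
eef_pos: [0.3843, 0.0601, 0.0774]
ee_rot: [0.999, -0.036, 0.0, 0.0]
ft_force: [-0.2, 0.3, -0.4]
gripper_width: -0.0003
grasp_force: 0.0
```

```bash
python3 - <<'E'
from h import *
for _ in range(2): c=cap('wrist')
T=c['world_to_cam'];print(-T[:3,:3].T@T[:3,3])
u=proj(c,[.495,.053,.045]).astype(int)
x0,y0=u[0]-40,max(u[1]-35,0);print(x0,y0)
im=cv2.resize(c['pixels'][y0:y0+75,x0:x0+80],None,fx=8,fy=8,interpolation=2)
cv2.imwrite('pics/z8.png',im)
E
```

```text
[0.46431264 0.05298717 0.22179155]
205 11
```

View pics/z8.png

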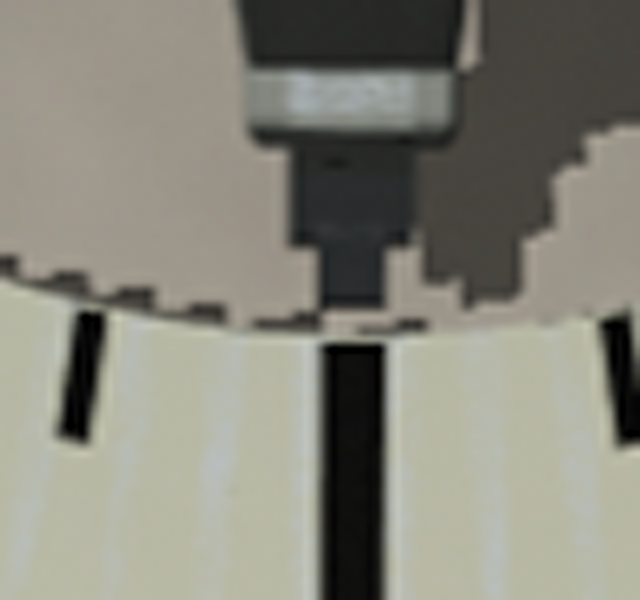

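The pointer (x≈352) now sits on the mark (x≈354), an error of about 0.2 mm, and the arm is clear. I'll hand it in.

```bash
python3 -c "
from bench import robot
print(robot.close_job())"
```

```text
the job is handed in; nothing more can be done
None
```

The iris pointer stands on the long mark, about 0.2 mm off in the last wrist-camera view. The post was only pushed with the shut fingertips, the arm stayed away from the four bystanders, and I handed the job in at about 11 s with the arm clear.

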